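# Stow a loaf tin and seat the drawer

## Task

Lift the top loaf tin off the pile and set it down (do not drop it) flat and upright on the floor of the open drawer in the low white steel unit. Then push the drawer fully home, without slamming it, until it snaps past its catch and stays shut. Leave the other tins in their pile, and everything else on the table where it is.

Things in the scene. Friction and masses are not known exactly. Their poses are not given: they have to be found in the camera images.
- tin_top: Top one of three alike stacked metal loaf tins. Origin: centre of underside, z up, x lengthwise; a half turn is the same. 46 mm high; upper 20 mm is an upright collar 120 (x) x 62 mm (y); foot 108 x 50 mm. 0.11-0.22 kg. Grip the collar across its 62 mm from above. The foot sits loosely 16 mm deep in the tin below (2 mm play): lift straight up. Its rim is 30 mm above the next tin's rim.
- tin_middle: The middle tin of the pile, the same shape, origin and axes. To be left in place.
- tin_bottom: The bottom tin of the pile, standing on the table, the same shape, origin and axes. To be left in place.
- drawer (a joint): How far the drawer is out of its low white-painted steel unit (m): 0 fully home, grows as it comes out, at most 0.2; starts at 0.165 to 0.195. Sliding takes about 1 N plus damping (8 N s/m). A spring roller meets it about 14 mm before home and resists with up to 5 N more; pushed past the last 4 mm it is drawn to a hard stop and held with about 4 N.
- drawer_floor (a point): On the open drawer's floor, 20 mm above the table, midway in width, near the front; x points home (into the unit, away from the robot), y across. Floor from x -0.070 to 0.180, 198 mm wide (y), side walls 23 mm above it; front panel 15 mm thick, inner face at x -0.075, top 83 mm above the floor. Up to x = -0.075 + joint value it is open above; beyond, a roof 88 mm up. Moves with the drawer.
- drawer_handle (a point): Middle of the drawer's handle: dark round bar 11 mm thick, 140 mm long along y, its axis 35 mm in front of the drawer's face, 85 mm above the table; axes as drawer_floor's, at its x -0.125; moves with the drawer. Push the bar from its front. The unit is 300 (x) x 260 (y) x 120 mm high, fixed to the table; with the drawer home its front lies 35 mm beyond the bar's axis.
- bowls: Bystander: pile of nested white plastic bowls (one piece), 125 mm across, 102 mm high. Origin: centre of its underside. It and the pile of tins may stand in either of two places.
- ring0: Bystander: open steel ring mould, 62 mm across, 55 mm high, standing on the table between the piles and the unit. Origin: centre of its underside.
- bottle: Bystander: clear plastic bottle, 68 mm across, 190 mm high, at the left. Origin: centre of its underside.
- jug: Bystander: steel jug with a handle, 100 mm across, 110 mm high, at the left. Origin: centre of its underside.
Not all that is in view belongs to the job. Leave any green, pink or yellow look-alike of the tin_middle alone.

How it is judged:
By the outcome, as a careful person would: the job done as asked, in the order asked, and still so for the second after the job is handed in, with the robot touching nothing.
It also fails if it takes over 64 s, if anything falls off the work surface, if the arm or the gripper's body presses on something with over 40 N, if the wrist force passes 120 N, or if a joint passes its speed limit or range.

## Robot

A 6-joint arm with a two-finger parallel gripper is mounted at the origin on the work surface. World frame = base frame: x ahead of the robot, y to its left, z up, the work surface at z = 0. Lengths are in mm, angles in rad, forces in N, time in s.
With the tool pointing down it reaches from about 250 to 850 mm from the base axis. Payload 12.5 kg.
Tool frame: the origin (TCP) lies between the finger pads; the fingertips stand bot.tips_ahead ahead of it and the grasp point (between the pads) lies 6 mm ahead of it (bot.tips_ahead is the distance from the TCP to the fingertips, in mm); z points along the fingers, y is the line along which they close (so a half turn about z gives the same grasp; the last joint's range is limited). The gripper opens to 93 mm and grips with 3 to 60 N. Pads are 15 mm wide; open, the fingers measure 128 mm over their backs; the gripper's body (75 mm by 188 mm) begins 65 mm behind the grasp point.
Start: joints at [-1.416, 0.351, 1.652, -0, 1.139, -0.085], TCP at [130.65, -534.242, 243.633] pointing down, gripper open.
Joint ranges: [-2.75, 2.75], [-0.79, 2.1], [0.01, 2.65], [-1.57, 4.71], [0.07, 3.14], [-2.87, 2.87]. Speed limits (rad/s): [2.22, 2.22, 2.79, 3.14, 3.14, 3.14].

## Interface

Orientations are given as a unit quaternion [w, x, y, z].
In Python, from plant import bot gives the robot as it stands. The module is installed in compiled form; this text tells all that it offers.
- The arm moves only by the tool servo_tool, never from a script. Its argument "series" is a list of rows, each a list of 5 numbers: the shift along the tool's x, y, z in mm, then the turn about the tool's z in rad, then the closure, from -1 (fully open) to 1 (shut). A call has 1 to 12 rows; each row shifts and turns the commanded pose from where the row before left it, along the tool's axes as they then stand; what a row does not reach is not made up. A row lasts 1/8 s, in which the tool goes at most 62.5 mm and 10.7 degrees, less where a joint would pass 70% of its speed; a pose out of reach is approached as far as the arm can. A call with a gripper value outside its range is refused whole. The fingers move at their own pace and stop on an object; "newtons" is the grip in N (left out, the last holds). Time passes only in rows, so rows that do not move let the fingers close. It gives the time, the measured TCP pose, the force, the opening and the grip force at its end, in the units of the state.
- bot.state(): the state, without advancing time (a new reading comes with each control period).
- bot.get_image(name): name is "scene" or "top" or "wrist"; returns the picture (384x512x3 uint8, red, green, blue); there is no depth.
- bot.camera_model(name): a dict with "mtx" (3x3 intrinsics, pixels), "R" (3x3) and "t" (3): a world point X has camera coordinates R X + t. Camera axes: x right, y down, z forward; pixel columns grow to the right and rows downward; lengths in mm; the calibration is good to about 2 mm. A picture is of the moment at which its call begins: read the wrist's pose just before it. camera_model takes no time and is no camera call; for the wrist camera it gives the pose at the moment of the call.
- bot.hand_in(): hands the job in; it is judged then, once.
The state is a dict: "clock": time; "q": joint angles; "joint_vel": joint speeds; "joint_torque": joint torques, N m; "ee_pos": TCP position; "orientation": TCP orientation; "ft_force": force on the tool from outside, world axes, zero at the start; "moment": the same for the moment, N m; "opening": finger opening in mm; "finger_force": force on a finger pad.
Only numpy, scipy, OpenCV 4.12 (cv2) and the standard library are available. Lean on these libraries where they do the work, as an engineer would, in place of code of your own. Each camera call takes 0.05 s, during which the arm holds its last target. There are 200 camera calls.

## Working session

There is one attempt and no reset: what is moved stays moved. The work goes in short steps, Python scripts to look and compute and a tool call to move; the robot and the scene stay as the last step left them, time stands still between calls to the robot, and variables do not carry over. Pictures are saved under pics/ and viewed, at most 10 in all, crops included, and the job is handed in when it is done.

Besides the shell and the picture viewer there is one more tool, called as a command line: name --pt "numbers of a row" for each row, then --argument value for the rest. servo_tool: Moves the arm, as the interface text tells. Its arguments: {"type":"object","properties":{"series":{"type":"array","items":{"type":"array","items":{"type":"number"}}},"newtons":{"type":"number"}},"required":["series"]}

```bash
mkdir -p pics; python3 - <<'E'
from plant import bot
import cv2, numpy as np
s=bot.state(); print(s, bot.tips_ahead)
for n in("top","scene"):
    im=bot.get_image(n); cv2.imwrite(f"pics/{n}0.png",im[:,:,::-1])
    c=bot.camera_model(n); print(n,c, -c["R"].T@c["t"])
E
```

```text
{'clock': 0.0, 'q': array([-1.41560186e+00,  3.51252483e-01,  1.65242887e+00,  8.88748828e-06,
        1.13906636e+00, -8.45691914e-02]), 'joint_vel': array([-1.31608739e-03,  5.33347034e-05,  5.91297924e-05, -4.05646208e-04,
       -5.02296866e-04,  1.33128266e-03]), 'joint_torque': array([ 1.76418380e-03, -4.97322643e+01, -2.85257256e+01,  6.99460460e-02,
        2.57147307e-02, -1.15082712e-04]), 'ee_pos': array([ 130.60534815, -533.94860354,  243.09068866]), 'orientation': array([-5.77312252e-04,  9.92822832e-01,  1.19593017e-01, -1.63574538e-05]), 'ft_force': array([-0.15307643,  0.02988842, -0.55741713]), 'moment': array([-0.00639924, -0.02794002,  0.0009284 ]), 'finger_force': 0.0, 'opening': 92.95329737681912} 25.0
top {'mtx': array([[413.83785274,   0.        , 255.06632467],
       [  0.        , 413.83785274, 196.15646389],
       [  0.        ,   0.        ,   1.        ]]), 'R': array([[-0.01639258, -0.99979597, -0.01180284],
       [-0.99137398,  0.01778741, -0.12985083],
       [ 0.13003428,  0.00957244, -0.99146329]]), 't': array([ -23.08999867,  525.70583052, 1543.47469922])} [ 320.08796166  -47.21105204 1598.28931323]
scene {'mtx': array([[355.19690762,   0.        , 254.52743686],
       [  0.        , 355.19690762, 188.06404084],
       [  0.        ,   0.        ,   1.        ]]), 'R': array([[ 0.67840362,  0.73426104,  0.02508487],
       [ 0.42165531, -0.36116415, -0.83172547],
       [-0.60164385,  0.57482274, -0.55462013]]), 't': array([-328.80401124, -152.37438816, 1645.56687715])} [1277.35649774 -759.51345277  794.17886643]
```

View pics/top0.png

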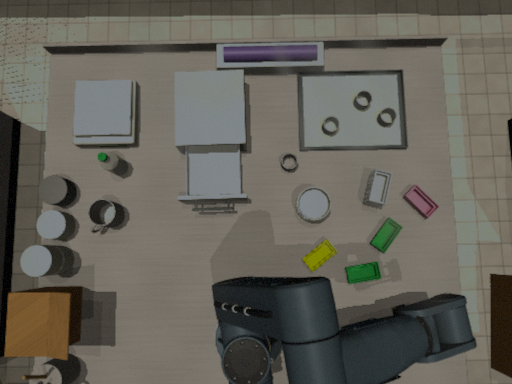

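View pics/scene0.png

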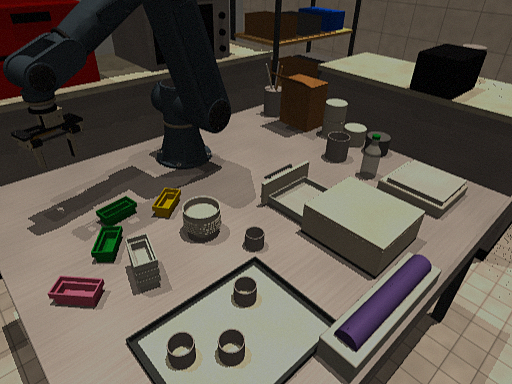

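The top view shows the grey stacked tins at (377,188), bowls at (313,205), ring0 at (289,162), the unit at (210,108) with its drawer at (213,172), and the handle bar at (214,210). 

Candidates for the tin are the grey pile (377,188), green (386,236) and (363,272), pink (421,201) and yellow (320,256). Only the grey one is bare metal and three high, as the scene view at (145,262) shows. I'll confirm it in an enlarged crop.

```bash
cat > h.py <<'E'
import numpy as np, cv2
from plant import bot
def ray(c,px,z):
    d=c["R"].T@np.linalg.inv(c["mtx"])@np.array([px[0],px[1],1.]); o=-c["R"].T@c["t"]
    return o+d*(z-o[2])/d[2]
def proj(c,X):
    p=c["mtx"]@(c["R"]@np.asarray(X,float)+c["t"]); return p[:2]/p[2]
E
python3 - <<'E'
from h import *
im=cv2.imread("pics/top0.png"); s=cv2.imread("pics/scene0.png"); c=bot.camera_model("top")
a=cv2.resize(im[150:230,345:425],(400,400),interpolation=cv2.INTER_CUBIC)
b=cv2.resize(im[140:220,170:250],(400,400),interpolation=cv2.INTER_CUBIC)
cv2.imwrite("pics/crop1.png",np.hstack([a,b]))
print(ray(c,(379,188),106),ray(c,(214,210),85),ray(c,(289,161),55),ray(c,(314,202),102))
E
```

```text
[ 537.61394163 -483.55940378  106.        ] [469.94769011 119.20537468  85.        ] [ 654.89651069 -163.4521996    55.        ] [ 491.0767668  -246.55282907  102.        ]
```

View pics/crop1.png

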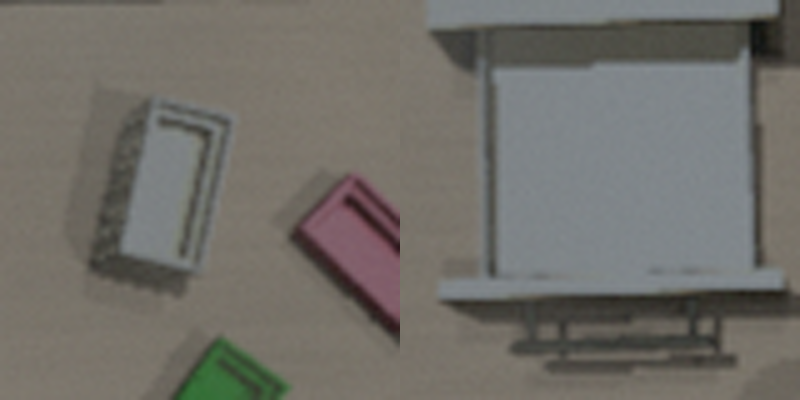

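The crop shows the stacked grey tin: rim corners about (375,170), (393,173), (385,204), (369,200), and grey side walls below, so it is the right one. The drawer's front panel is at row 199. The handle bar is at (213,209), and the second dark line at row 213 is its shadow.

```bash
python3 - <<'E'
from h import *
c=bot.camera_model("top")
P=np.array([ray(c,p,106)[:2] for p in [(375.2,169.5),(392.4,172.8),(385,204),(369,200.4)]]);print(P,P.mean(0))
print([np.linalg.norm(P[i]-P[i-1]) for i in range(4)])
v=(P[0]+P[1]-P[2]-P[3]);print("yaw",np.arctan2(v[1],v[0]))
f=lambda x,y:(170+(x-400)/5-.4,140+y/5-.4)
for n,p,z in[("panel front L",(440,298),103),("panel front R",(785,290),103),("handle L",(512,346),85),("handle R",(720,340),85),("wallL",(483,270),43),("wallR",(757,265),43),("wallL far",(483,60),43),("wallR far",(747,50),43),("unitL",(428,27),120),("unitR",(780,18),120)]:
    print(n,ray(c,f(*p),z))
w=bot.camera_model("wrist"); o=-w["R"].T@w["t"]; print("wristcam rel TCP",o-bot.state()["ee_pos"],w["R"],w["mtx"][0])
E
```

```text
[[ 606.18388414 -473.49062691]
 [ 592.77327874 -535.37805142]
 [ 478.79266409 -501.94286218]
 [ 492.91553588 -444.985781  ]] [ 542.66634071 -488.94933038]
[np.float64(116.80002121997886), np.float64(63.32375265471801), np.float64(118.78338434104519), np.float64(58.68189332320621)]
yaw -0.2661006832353767
panel front L [510.07320617 250.05484396 103.        ]
panel front R [511.45059586  -1.84250994 103.        ]
handle L [475.80440284 200.2418918   85.        ]
handle R [477.54453796  47.02325931  85.        ]
wallL [538.56580714 229.39367919  43.        ]
wallR [538.64341835  20.97808447  43.        ]
wallL far [701.92754857 230.25226556  43.        ]
wallR far [705.88430357  26.6768914   43.        ]
unitL [708.59258261 257.10097056 120.        ]
unitR [710.32808178  -1.45354147 120.        ]
wristcam rel TCP [ 74.75477594  17.85056059 140.41773417] [[ 2.36993433e-01 -9.71510947e-01 -7.69634363e-04]
 [-9.32706823e-01 -2.27748951e-01  2.79621884e-01]
 [-2.71831004e-01 -6.55507070e-02 -9.60109895e-01]] [296.27280285   0.         256.89853105]
```

servo_tool --pt "25 4 0 0 -1" --pt "42 5 -3 0 -1" --pt "42 5 -3 0 -1" --pt "42 5 -3 0 -1" --pt "42 5 -3 0 -1" --pt "42 5 -3 0 -1" --pt "42 5 -3 0 -1" --pt "42 5 -3 0 -1" --pt "42 5 -3 0 -1" --pt "30 5 -3 0 -1" --pt "20 5 0 0 -1" --pt "0 0 0 0 -1"

```text
clock: 1.6
ee_pos: [543.4, -488.6, 269.6]
orientation: [-0.0, 0.993, 0.12, -0.0]
ft_force: [0.2, -0.5, 0.9]
opening: 93.3
finger_force: 0.0
```

servo_tool --pt "0 0 0 0.1 -1" --pt "0 0 0 0.15 -1" --pt "0 0 0 0.15 -1" --pt "0 0 0 0.106 -1" --pt "0 0 0 0 -1" --pt "0 0 0 0 -1"

```text
clock: 2.35
ee_pos: [542.2, -489.2, 270.6]
orientation: [-0.0, 0.991, -0.132, -0.0]
ft_force: [0.1, -0.0, 0.1]
opening: 93.0
finger_force: 0.0
```

```bash
python3 - <<'E'
from h import *
c=bot.camera_model("wrist"); s=bot.state(); print(s["ee_pos"],s["orientation"],s["clock"])
im=bot.get_image("wrist"); cv2.imwrite("pics/w1.png",im[:,:,::-1])
for p in [(606,-473),(593,-535),(479,-502),(493,-445)]: print(proj(c,(*p,106)))
E
```

```text
[ 542.20289442 -489.19462776  270.61141622] [-6.88228591e-05  9.91284014e-01 -1.31742134e-01 -9.03601932e-05] 2.35
[224.02252943 127.74067239]
[286.92042041 123.99158855]
[282.10043173 233.08800293]
[229.54052164 234.25634373]
```

View pics/w1.png

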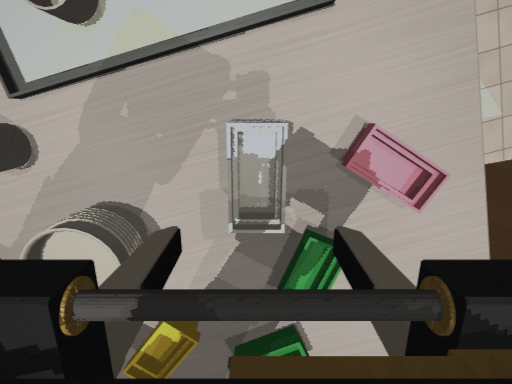

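The wrist view shows the tin's rim with corners about (227,122), (288,122), (284,232), (229,232), nearly aligned with the tool.

```bash
python3 - <<'E'
from h import *
c=bot.camera_model("wrist"); im=cv2.imread("pics/w1.png"); g=cv2.cvtColor(im,cv2.COLOR_BGR2GRAY).astype(int)
for r in (140,165,190,215): print(r,np.argsort(-abs(g[r,215:300]-g[r,214:299]))[:6]+215)
for q in (240,256,270): print(q,np.argsort(-abs(g[110:240,q]-g[109:239,q]))[:6]+110)
P=np.array([ray(c,p,106)[:2] for p in [(227,121),(288,121),(284,232),(229,232)]]);print(P,P.mean(0))
print([np.linalg.norm(P[i]-P[i-1]) for i in range(4)])
v=(P[0]+P[1]-P[2]-P[3]);print("yaw",np.arctan2(v[1],v[0]))
E
```

```text
140 [233 231 243 238 282 286]
165 [283 270 276 269 231 267]
190 [282 233 276 231 275 238]
215 [281 275 232 239 277 238]
240 [132 123 131 230 221 134]
256 [123 119 154 230 207 221]
270 [230 233 123 224 159 219]
[[ 611.69597583 -477.78796106]
 [ 595.69813768 -536.71177368]
 [ 479.87226412 -504.30658543]
 [ 495.94068621 -445.15437565]] [ 545.80176596 -490.99017395]
[np.float64(120.26736038160043), np.float64(61.05691212727071), np.float64(120.27355989706254), np.float64(61.29582457799702)]
yaw -0.27379354775285925
```

servo_tool --pt "4 1 20 0.01 -1" --pt "0 0 30 0 -1" --pt "0 0 30 0 -1" --pt "0 0 30 0 -1" --pt "0 0 25 0 -1" --pt "0 0 15 0 -1" --pt "0 0 10 0 -1" --pt "0 0 6 0 -1" --pt "0 0 0 0 -1"

```text
clock: 3.52
ee_pos: [546.4, -491.1, 104.7]
orientation: [0.0, 0.99, -0.138, 0.0]
ft_force: [-0.0, 0.4, 0.6]
opening: 93.1
finger_force: 0.0
```

servo_tool --newtons 20 --pt "0 0 0 0 1" --pt "0 0 0 0 1" --pt "0 0 0 0 1" --pt "0 0 0 0 1" --pt "0 0 0 0 1" --pt "0 0 0 0 1" --pt "0 0 0 0 1"

```text
clock: 4.4
ee_pos: [546.4, -491.1, 104.8]
orientation: [0.0, 0.99, -0.138, 0.0]
ft_force: [-0.8, 1.4, 2.5]
opening: 61.9
finger_force: 20.0
```

servo_tool --pt "0 0 -3 0 1" --pt "0 0 -6 0 1" --pt "0 0 -8 0 1" --pt "0 0 -10 0 1" --pt "0 0 -15 0 1" --pt "0 0 -25 0 1" --pt "0 0 -30 0 1" --pt "0 0 -23 0 1" --pt "0 0 -10 0 1" --pt "0 0 0 0 1"

```text
clock: 5.65
ee_pos: [546.4, -491.2, 235.2]
orientation: [0.0, 0.99, -0.138, 0.0]
ft_force: [-0.3, -0.1, -2.3]
opening: 62.0
finger_force: 20.0
```

servo_tool --pt "0 0 0 -0.07 1" --pt "0 0 0 -0.1 1" --pt "0 0 0 -0.07 1" --pt "0 0 0 -0.037 1" --pt "0 0 0 0 1"

```text
clock: 6.28
ee_pos: [546.2, -491.0, 233.9]
orientation: [-0.0, 1.0, 0.0, -0.0]
ft_force: [-0.2, -1.1, -2.0]
opening: 61.3
finger_force: 20.0
```

servo_tool --pt "2 -20 0 0 1" --pt "4 -35 0 0 1" --pt "5 -45 0 0 1" --pt "5 -45 0 0 1" --pt "5 -45 0 0 1" --pt "5 -45 0 0 1" --pt "5 -45 0 0 1" --pt "5 -45 0 0 1" --pt "5 -45 0 0 1" --pt "5 -45 0 0 1" --pt "5 -45 0 0 1" --pt "5 -45 0 0 1"

```text
clock: 7.78
ee_pos: [601.9, 15.4, 234.6]
orientation: [0.0, 1.0, -0.0, 0.0]
ft_force: [0.2, 0.2, -1.9]
opening: 62.1
finger_force: 20.0
```

servo_tool --pt "4 -45 0 0 1" --pt "4 -30 0 0 1" --pt "4 -22 0 0 1" --pt "1 -13 0 0 1" --pt "0 0 0 0 1" --pt "0 0 0 0 1" --pt "0 0 0 0 1"

```text
clock: 8.65
ee_pos: [614.9, 123.1, 234.7]
orientation: [0.0, 1.0, -0.0, 0.0]
ft_force: [-0.2, -0.2, -1.1]
opening: 61.9
finger_force: 20.0
```

```bash
python3 - <<'E'
from h import *
c=bot.camera_model("wrist"); s=bot.state(); print(s["ee_pos"],s["orientation"],s["clock"])
im=bot.get_image("wrist"); t=bot.get_image("top")
cv2.imwrite("pics/w2r.png",im[:,:,::-1]);cv2.imwrite("pics/t2r.png",t[:,:,::-1])
a=cv2.resize(t[:,:,::-1][130:230,340:440],(288,288),interpolation=cv2.INTER_CUBIC)
b=np.zeros((384,800,3),np.uint8);b[:,:512]=im[:,:,::-1];b[:288,512:]=a
cv2.imwrite("pics/w2.png",b)
for p in [(709,250,120),(709,0,120),(600,125,20),(526,225,103),(526,25,103)]: print(proj(c,p))
E
```

```text
[614.86515611 123.114641   234.69862632] [ 5.47155771e-05  9.99999989e-01 -1.34843099e-04  1.40625931e-05] 8.65
[99.60052088 85.36373133]
[408.04970488  85.12858713]
[254.92737122 184.59589492]
[158.32052089 273.73759112]
[350.93992698 273.56638486]
```

View pics/w2.png

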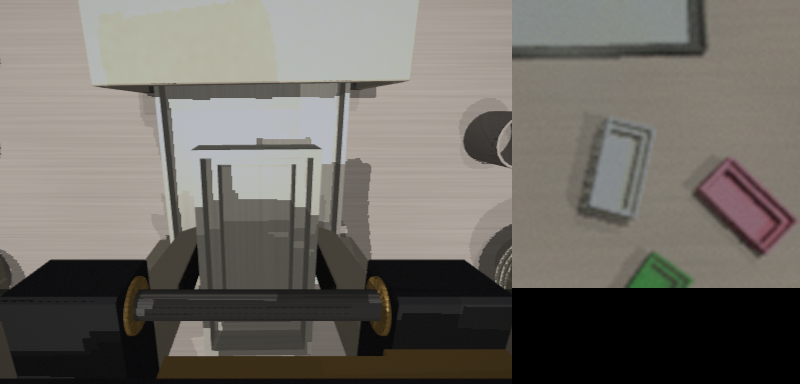

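The wrist view shows the tin held level over the drawer, with drawer walls at columns about 155–349 and the unit's front edge at row 84. The other two tins still stand in their pile. Next I lower it.

servo_tool --pt "0 -2 15 -0.01 1" --pt "0 0 30 0 1" --pt "0 0 30 0 1" --pt "0 0 30 0 1" --pt "0 0 25 0 1" --pt "0 0 18 0 1" --pt "0 0 10 0 1" --pt "0 0 5 0 1" --pt "0 0 2 0 1" --pt "0 0 1 0 1" --pt "0 0 0 0 1"

```text
clock: 10.12
ee_pos: [615.0, 126.0, 69.0]
orientation: [-0.0, 1.0, 0.005, 0.0]
ft_force: [0.0, 0.3, -1.3]
opening: 61.8
finger_force: 20.0
```

servo_tool --pt "0 0 1 0 1" --pt "0 0 1 0 1" --pt "0 0 0 0 1" --pt "0 0 0 0 1"

```text
clock: 10.62
ee_pos: [614.8, 125.9, 66.6]
orientation: [0.0, 1.0, 0.005, -0.0]
ft_force: [-0.4, 0.6, -1.5]
opening: 62.0
finger_force: 20.0
```

servo_tool --pt "0 0 1 0 1" --pt "0 0 0 0 1" --pt "0 0 0 0 1"

```text
clock: 11.0
ee_pos: [614.8, 126.0, 65.6]
orientation: [-0.0, 1.0, 0.005, 0.0]
ft_force: [-0.7, -0.1, -1.7]
opening: 61.9
finger_force: 20.0
```

servo_tool --pt "0 0 1 0 1" --pt "0 0 0 0 1" --pt "0 0 0 0 1"

```text
clock: 11.38
ee_pos: [615.0, 126.0, 64.8]
orientation: [-0.0, 1.0, 0.005, 0.0]
ft_force: [0.5, 0.2, 1.1]
opening: 62.4
finger_force: 20.0
```

servo_tool --pt "0 0 0.5 0 1" --pt "0 0 0 0 1" --pt "0 0 0 0 1"

```text
clock: 11.75
ee_pos: [615.3, 126.0, 64.8]
orientation: [-0.0, 1.0, 0.005, 0.001]
ft_force: [-1.0, -0.0, 5.8]
opening: 61.8
finger_force: 20.0
```

servo_tool --pt "0 0 0 0 -1" --pt "0 0 0 0 -1" --pt "0 0 0 0 -1" --pt "0 0 0 0 -1" --pt "0 0 0 0 -1" --pt "0 0 0 0 -1" --pt "0 0 -5 0 -1" --pt "0 0 -10 0 -1" --pt "0 0 -25 0 -1" --pt "0 0 -30 0 -1" --pt "0 0 -30 0 -1" --pt "0 0 0 0 -1"

```text
clock: 13.25
ee_pos: [616.0, 126.1, 167.1]
orientation: [-0.0, 1.0, 0.005, 0.002]
ft_force: [0.7, 0.9, -0.8]
opening: 92.9
finger_force: 0.0
```

servo_tool --pt "-15 0 -10 0 1" --pt "-30 0 0 0 1" --pt "-40 0 0 0 1" --pt "-40 0 0 0 1" --pt "-40 0 0 0 1" --pt "-30 0 0 0 1" --pt "-15 0 0 0 1" --pt "-5 0 0 0.01 1" --pt "0 0 0 0 1"

```text
clock: 14.38
ee_pos: [400.3, 123.7, 174.2]
orientation: [-0.0, 1.0, 0.0, 0.0]
ft_force: [0.8, 0.0, 1.4]
opening: 7.7
finger_force: 0.0
```

```bash
python3 - <<'E'
from h import *
c=bot.camera_model("wrist"); s=bot.state(); print(s["ee_pos"],s["opening"],s["clock"])
im=bot.get_image("wrist"); cv2.imwrite("pics/w3.png",im[:,:,::-1])
for p in [(476,195,85),(476,55,85),(511,125,103)]: print(proj(c,p))
E
```

```text
[400.26313583 123.67746247 174.21290232] 7.713840165841789 14.375
[160.48803518 109.06383138]
[348.31909727 109.06123197]
[254.07051366  53.56151373]
```

View pics/w3.png

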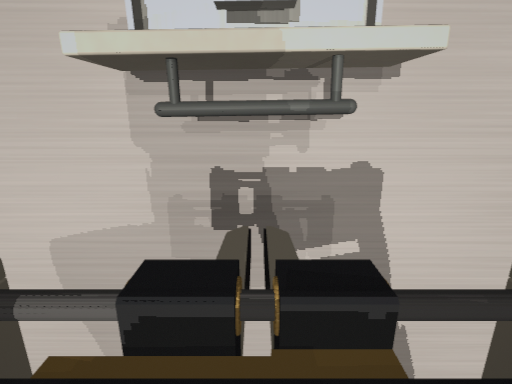

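The handle bar is at row 107, columns 155–356, as predicted, and its centre is in line with the fingers. Next I lower and push it.

servo_tool --pt "0 0 15 0 1" --pt "0 0 25 0 1" --pt "5 0 25 0 1" --pt "15 0 14 0 1" --pt "15 0 5 0 1" --pt "10 0 0 0 1" --pt "5 0 0 0 1" --pt "2 0 0 0 1" --pt "2 0 0 0 1" --pt "2 0 0 0 1" --pt "2 0 0 0 1" --pt "2 0 0 0 1"

```text
clock: 15.92
ee_pos: [459.9, 123.7, 90.2]
orientation: [-0.0, 1.0, 0.0, -0.0]
ft_force: [0.1, 0.9, -0.5]
opening: 0.6
finger_force: 0.0
```

servo_tool --pt "2 0 0 0 1" --pt "2 0 0 0 1" --pt "2 0 0 0 1" --pt "2 0 0 0 1" --pt "3 0 0 0 1" --pt "4 0 0 0 1" --pt "4 0 0 0 1" --pt "4 0 0 0 1" --pt "4 0 0 0 1" --pt "4 0 0 0 1" --pt "4 0 0 0 1" --pt "4 0 0 0 1"

```text
clock: 17.42
ee_pos: [499.1, 123.7, 90.1]
orientation: [-0.0, 1.0, 0.0, 0.0]
ft_force: [-1.2, 0.3, 0.1]
opening: 0.5
finger_force: 0.5
```

servo_tool --pt "5 0 0 0 1" --pt "6 0 0 0 1" --pt "6 0 0 0 1" --pt "6 0 0 0 1" --pt "6 0 0 0 1" --pt "6 0 0 0 1" --pt "6 0 0 0 1" --pt "6 0 0 0 1" --pt "6 0 0 0 1" --pt "6 0 0 0 1" --pt "6 0 0 0 1" --pt "6 0 0 0 1"

```text
clock: 18.92
ee_pos: [570.2, 123.8, 90.1]
orientation: [-0.0, 1.0, 0.0, -0.0]
ft_force: [-0.8, 0.6, 0.5]
opening: 0.3
finger_force: 0.6
```

servo_tool --pt "6 0 0 0 1" --pt "6 0 0 0 1" --pt "6 0 0 0 1" --pt "6 0 0 0 1" --pt "5 0 0 0 1" --pt "5 0 0 0 1" --pt "4 0 0 0 1" --pt "3 0 0 0 1" --pt "2 0 0 0 1" --pt "2 0 0 0 1" --pt "2 0 0 0 1" --pt "2 0 0 0 1"

```text
clock: 20.42
ee_pos: [618.9, 123.8, 90.1]
orientation: [-0.0, 1.0, 0.0, -0.0]
ft_force: [-1.1, 0.7, -0.5]
opening: 0.1
finger_force: 0.5
```

```bash
python3 - <<'E'
from h import *
t=bot.get_image("top")[:,:,::-1]
b=cv2.resize(t[60:230,160:260],None,fx=3.5,fy=3.5,interpolation=cv2.INTER_CUBIC)
s=bot.get_image("scene")[:,:,::-1]
d=cv2.resize(s[150:270,240:370],None,fx=3.4,fy=3.4,interpolation=cv2.INTER_CUBIC)
o=np.zeros((600,800,3),np.uint8);o[:b.shape[0],:350]=b;o[:d.shape[0],352:352+d.shape[1]]=d[:,:448]
cv2.imwrite("pics/p4.png",o)
E
```

```text
(no output)
```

View pics/p4.png

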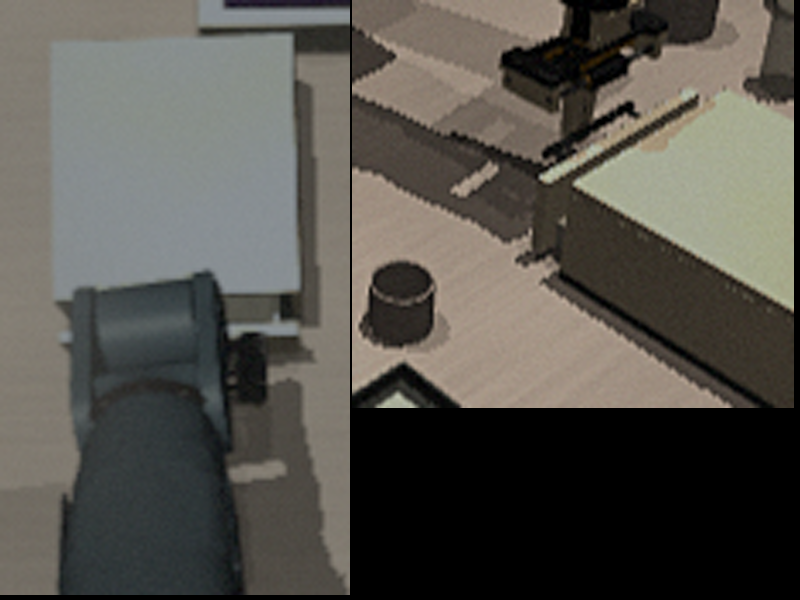

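The picture shows the drawer nearly in, with a gap of about 25 mm left and the fingers on the bar. I'll go on slowly.

servo_tool --pt "2 0 0 0 1" --pt "2 0 0 0 1" --pt "2 0 0 0 1" --pt "2 0 0 0 1" --pt "2 0 0 0 1" --pt "2 0 0 0 1" --pt "1.5 0 0 0 1" --pt "1.5 0 0 0 1" --pt "1 0 0 0 1" --pt "1 0 0 0 1"

```text
clock: 21.78
ee_pos: [634.7, 123.9, 90.0]
orientation: [0.0, 1.0, 0.0, -0.002]
ft_force: [-9.7, 0.5, 7.3]
opening: 0.2
finger_force: 4.9
```

servo_tool --pt "1 0 0 0 1" --pt "1 0 0 0 1" --pt "1 0 0 0 1" --pt "1 0 0 0 1"

```text
clock: 22.28
ee_pos: [638.4, 123.9, 90.1]
orientation: [0.0, 1.0, 0.001, -0.002]
ft_force: [-10.5, 1.2, 6.2]
opening: 0.6
finger_force: 5.0
```

servo_tool --pt "1 0 0 0 1" --pt "1 0 0 0 1" --pt "1 0 0 0 1" --pt "0 0 0 0 1"

```text
clock: 22.78
ee_pos: [642.5, 124.0, 90.1]
orientation: [-0.0, 1.0, 0.0, -0.0]
ft_force: [-3.4, 1.6, 1.8]
opening: 0.4
finger_force: 1.9
```

servo_tool --pt "1 0 0 0 1" --pt "1 0 0 0 1" --pt "0 0 0 0 1"

```text
clock: 23.15
ee_pos: [645.0, 123.9, 90.1]
orientation: [-0.0, 1.0, 0.0, 0.0]
ft_force: [-1.9, 1.6, 0.7]
opening: 0.6
finger_force: 0.8
```

servo_tool --pt "1 0 0 0 1" --pt "1 0 0 0 1" --pt "0 0 0 0 1"

```text
clock: 23.52
ee_pos: [646.9, 123.8, 90.1]
orientation: [-0.0, 1.0, 0.0, 0.0]
ft_force: [-1.5, 1.3, 0.7]
opening: 0.2
finger_force: 1.0
```

servo_tool --pt "1 0 0 0 1" --pt "1 0 0 0 1" --pt "0 0 0 0 1"

```text
clock: 23.9
ee_pos: [647.2, 123.8, 90.0]
orientation: [0.0, 1.0, 0.001, -0.002]
ft_force: [-12.4, 0.5, 7.3]
opening: 0.1
finger_force: 6.4
```

servo_tool --pt "1 0 0 0 1" --pt "0 0 0 0 1" --pt "0 0 0 0 1"

```text
clock: 24.28
ee_pos: [647.3, 123.9, 90.0]
orientation: [0.0, 1.0, 0.001, -0.003]
ft_force: [-18.0, 0.5, 11.4]
opening: 0.5
finger_force: 9.3
```

servo_tool --pt "-2 0 0 0 1" --pt "-2 0 0 0 1" --pt "-4 0 0 0 1" --pt "-10 0 0 0 1" --pt "-25 0 0 0 1" --pt "-30 0 0 0 1" --pt "-20 0 -20 0 1" --pt "-20 0 -30 0 1" --pt "-30 0 -30 0 1" --pt "-30 0 -30 0 1" --pt "-30 0 0 0 1" --pt "-10 0 0 0 1"

```text
clock: 25.78
ee_pos: [435.5, 123.6, 200.4]
orientation: [-0.0, 1.0, 0.001, 0.0]
ft_force: [0.3, 0.5, -0.8]
opening: 0.6
finger_force: 0.0
```

```bash
python3 - <<'E'
from h import *
s=bot.state();print(s["clock"],s["ee_pos"])
w=bot.get_image("wrist")[:,:,::-1]
t=bot.get_image("top")[:,:,::-1]; s=bot.get_image("scene")[:,:,::-1]
d=cv2.resize(s[150:270,240:370],None,fx=2.2,fy=2.2,interpolation=cv2.INTER_CUBIC)
o=np.zeros((600,800,3),np.uint8);o[:384,:512]=w;o[:264,514:800]=d
p=s[200:300,80:290];o[384:584,:420]=cv2.resize(p,None,fx=2,fy=2)
o[270:570,514:794]=cv2.resize(t[130:205,170:240],None,fx=4,fy=4)
cv2.imwrite("pics/p5.png",o)
E
```

```text
25.775 [435.49374943 123.61622888 200.36653374]
```

View pics/p5.png

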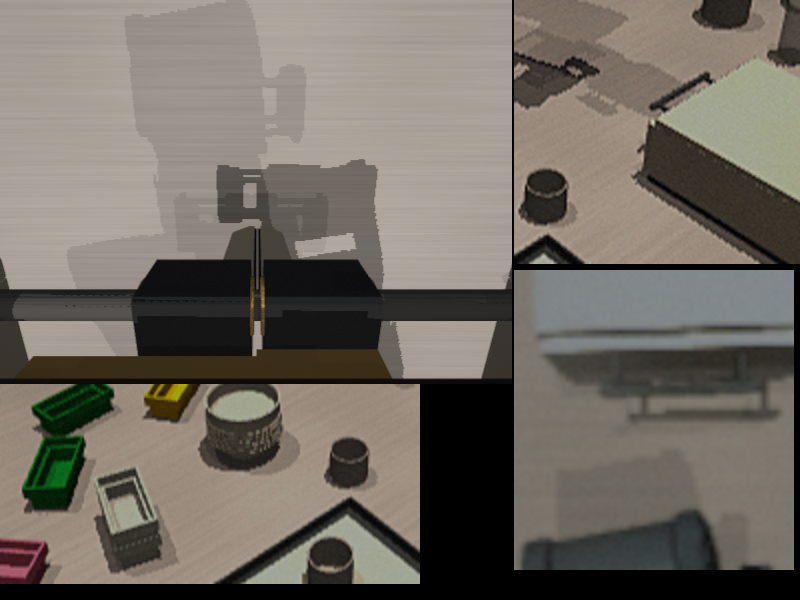

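The pictures show the drawer flush with the unit and staying shut with the arm clear. The other two tins, the bowls and ring0 are in place.

```bash
python3 -c "
from plant import bot
print(bot.hand_in())"
```

```text
the job is handed in; nothing more can be done
None
```

The top loaf tin was set down on the drawer floor and the drawer pushed home past its catch, where it stayed shut; the other two tins, the bowls and ring0 looked undisturbed in the last pictures, and I handed the job in at about 26 s (no verdict was returned).

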